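Set the rule to the carton not yet measured

TASK

Of the two sealed cartons on the packing bench, the one with the clipboard on top has been measured; the one with the tape dispenser standing on it has not. Put the dispenser upright in the middle of the rubber mat, lengthways along it, and lay the metal rule flat on the bench, flush along the robot-facing long side of the carton the dispenser was taken from, with the rule's plain end (the one without the hole) level with that side's left corner as seen from the robot. Do not tip the dispenser, do not shove the cartons out of place, and leave the clipboard and everything else alone.

Things in the scene. Friction and masses are not known exactly. Their poses are not given: they have to be found in the camera images.
- carton_a: Sealed cardboard carton, loose, about 2.5 kg, 140 (x) x 200 (y) x 50 mm high, in the left half of the bench. Origin at the centre of its underside; y along its long side, x away from the robot. The robot-facing long side is the face x = -70 mm; its left corner seen from the robot is at y = +100 mm. Either carton may carry the dispenser at the start.
- carton_b: The other carton, identical in size, weight and axes; stands in the right half of the bench.
- dispenser: Black desktop tape dispenser with a roll of tan tape, about 0.5 kg: base 50 (x) x 130 (y) x 22 mm high, roll of 68 mm diameter standing between two upright cheeks, overall 94 mm high. Origin at the centre of its underside, y along its length (cutter at -y), z up. At the start it stands upright on top of one of the cartons (top 50 mm above the bench).
- dispenser_grip (a point): Point midway between the dispenser's cheeks, 55 mm above its underside and 10 mm along +y from its origin. The cheeks' outer faces are 46 mm apart along x, run 60 mm along y and from 20 to 64 mm above the underside, with the roll rising above them: grip across x.
- clipboard: Small brown clipboard 85 x 125 x 5 mm with a white slip under a steel clip (13 mm high), lying loose on top of the carton that has been measured. Origin at the centre of its underside. Not to be moved.
- rule: Loose dark-grey metal rule, 0.25 kg: base 50 (x) x 300 (y) x 5 mm thick, black raised grip rib along its middle 14 mm wide (x), 170 mm long (y), top at 26 mm. A 20 mm hole pierces the -y end, 128 mm from the middle; the +y end is plain, the scale's zero. Origin: centre of its underside. It starts flat on the bench between robot and cartons, plain end roughly to the robot's left.
- rule_zero (a point): Lower corner of the rule's plain end on its far, graduated long edge (x = +25 mm, y = +150 mm on the rule): this corner goes to the carton's left corner.
- rule_200 (a point): Point on the same lower long edge of the rule, 200 mm from the plain end (x = +25 mm, y = -50 mm on the rule); with the rule in place it lies at the carton's other corner.
- mat: Black rubber mat fixed to the bench, 90 (x) x 160 (y) x 3 mm thick, near the robot on its left. Origin at the centre of its underside, y along its length.
- tape_roll: Bystander: spare roll of tan tape lying flat, 80 mm diameter, 48 mm high, between the far halves of the cartons.
- stapler: Bystander: grey office stapler, 36 x 100 mm, 42 mm high, lying near the robot on its right.
Not all that is in view belongs to the job. Leave any purple or red look-alike of the dispenser alone.

How it is judged (in metres and radians):
At the end, for the whole second after the job is handed in: Clipboard still on its carton; rule flat on the bench, its far edge within 3.5 mm of the other carton's robot-facing side at both corners, plain end within 6 mm of the left corner; dispenser upright on the mat, within 25 mm of its centre along each axis and 0.3 rad of its length; all at rest (((horizontal distance between clipboard and carton_a below 0.07 m and x of rule_zero in the frame of carton_b between -0.0735 and -0.067 m and x of rule_200 in the frame of carton_b between -0.0735 and -0.067 m and y of rule_zero in the frame of carton_b between 0.094 and 0.106 m) or (horizontal distance between clipboard and carton_b below 0.07 m and x of rule_zero in the frame of carton_a between -0.0735 and -0.067 m and x of rule_200 in the frame of carton_a between -0.0735 and -0.067 m and y of rule_zero in the frame of carton_a between 0.094 and 0.106 m)) and angle between rule's own z axis and vertical below 0.03 rad and height (world z) of rule below 0.003 m and linear speed of each of rule, dispenser below 0.01 m/s and x of dispenser in the frame of mat between -0.025 and 0.025 m and y of dispenser in the frame of mat between -0.025 and 0.025 m and angle between the y axis of dispenser and the y axis of mat, either way round below 0.3 rad and height (world z) of dispenser below 0.007 m and angle between dispenser's own z axis and vertical below 0.05 rad and height (world z) of clipboard above 0.045 m); the robot touches nothing.
It fails at once if the dispenser is tipped by more than 0.5 rad (angle between dispenser's own z axis and vertical above 0.5 rad).
It fails at once if a carton is shoved more than 20 mm from where it stood (distance of any of carton_a, carton_b from where it was at the start of the episode above 0.02 m).
It fails at once if the clipboard is moved more than 25 mm (distance of clipboard from where it was at the start of the episode above 0.025 m).
It fails at once if the tape roll or the stapler is moved more than 20 mm (distance of any of tape_roll, stapler from where it was at the start of the episode above 0.02 m).
It also fails if it takes over 58 s, if anything falls off the work surface, if the arm or the gripper's body presses on something with over 40 N, if the wrist force passes 120 N, or if a joint passes its speed limit or range.

ROBOT

A 6-joint arm with a two-finger parallel gripper is mounted at the origin on the work surface. World frame = base frame: x ahead of the robot, y to its left, z up, the work surface at z = 0. Lengths are in mm, angles in rad, forces in N, time in s.
With the tool pointing down it reaches from about 350 to 975 mm from the base axis. Payload 7.1 kg.
Tool frame: the origin (TCP) lies on the mounting face of the last link; the fingertips stand 182 mm ahead of it and the grasp point (between the pads) lies 163 mm ahead of it (r.nose_length is the distance from the TCP to the fingertips, in mm); z points along the fingers, y is the line along which they close (so a half turn about z gives the same grasp; the last joint's range is limited). The gripper opens to 88 mm and grips with 3 to 60 N. Pads are 20 mm wide; open, the fingers measure 115 mm over their backs; the gripper's body (75 mm by 178 mm) begins 61 mm behind the grasp point.
Start: joints at [1.172, 0.423, 1.63, -0, 1.089, -0.019], TCP at [231.677, 580.458, 404.675] pointing down, gripper open.
Joint ranges: [-3, 3], [-0.9, 2.11], [0.09, 2.58], [-1.31, 4.45], [0.11, 2.69], [-2.54, 2.54]. Speed limits (rad/s): [2.39, 2.39, 3.01, 3.14, 3.14, 3.14].

INTERFACE

Orientations are given as a unit quaternion [w, x, y, z].
In Python, from station import r gives the robot as it stands. The module is installed in compiled form; this text tells all that it offers.
- The arm moves only by the shell command python3 -m creep 'ROWS' [FORCE]. ROWS is JSON, one flat list of numbers, 7 for each row, row after row: the opening, from 0 (shut) to 1 (fully open), then the shift along the tool's x, y, z in cm, then the turn, a rotation vector about the tool's x, y, z in rad. In form: [claw, tx, ty, tz, rx, ry, rz, claw, tx, ty, tz, rx, ry, rz, ...]. A call has 1 to 20 rows; each row is the pose to reach, as a shift and turn from the pose commanded when the call began, along the tool's axes at that moment; what a row does not reach only later rows make up. A row lasts 1/12 s, in which the tool goes at most 41.7 mm and 7.16 degrees, less where a joint would pass 70% of its speed; a pose out of reach is approached as far as the arm can. A call with a gripper value outside its range is refused whole. The fingers move at their own pace and stop on an object; FORCE is the grip in N (left out, the last holds). Time passes only in rows, so rows that repeat a pose let the fingers close. It gives the time, the measured TCP pose, the force, the opening and the grip force at its end, in the units of the state.
- r.read_state(): the state, without advancing time (a new reading comes with each control period).
- r.read_camera(name): name is "side" or "top" or "wrist"; returns a dict with "color" (400x640x3 uint8, blue, green, red), "vertical_fov" (degrees; the focal length in pixels is half the picture's height over the tangent of half this angle, whatever the lens; pixels are square), "cx", "cy" (the principal point, pixels), "D" ([k1, k2, p1, p2, k3] as OpenCV has them; the pictures are not rectified), "R" (3x3) and "t" (3): a world point X has camera coordinates R X + t. Camera axes: x right, y down, z forward; pixel columns grow to the right and rows downward; lengths in mm; the calibration is good to about 2 mm. A picture is of the moment at which its call begins. There is no depth.
- r.sign_off(): hands the job in; it is judged then, once.
The state is a dict: "clock": time; "q": joint angles; "qd": joint speeds; "effort": joint torques, N m; "tool_pos": TCP position; "orientation": TCP orientation; "force": force on the tool from outside, world axes, zero at the start; "ft_torque": the same for the moment, N m; "finger_gap": finger opening in mm; "finger_force": force on a finger pad.
Only numpy, scipy, OpenCV 4.12 (cv2) and the standard library are available. Lean on these libraries where they do the work, as an engineer would, in place of code of your own. Each camera call takes 0.05 s, during which the arm holds its last target. There are 200 camera calls.

## Working session

There is one attempt and no reset: what is moved stays moved. The work goes in short steps, Python scripts to look and compute and a shell command to move; the robot and the scene stay as the last step left them, time stands still between calls to the robot, and variables do not carry over. Pictures are saved under pics/ and viewed, at most 10 in all, crops included, and the job is handed in when it is done.

```bash
mkdir -p pics; cat > h.py <<'E'
import numpy as np, cv2
from station import r
from scipy.spatial.transform import Rotation as Ro
def cam(n):
    c=r.read_camera(n); h=c["color"].shape[0]
    f=h/2/np.tan(np.radians(c["vertical_fov"])/2)
    c["K"]=np.array([[f,0,c["cx"]],[0,f,c["cy"]],[0,0,1]]); c["D"]=np.array(c["D"],float)
    c["R"]=np.array(c["R"]); c["t"]=np.array(c["t"]).ravel(); return c
def onplane(c,px,z):
    u=cv2.undistortPoints(np.array(px,float).reshape(-1,1,2),c["K"],c["D"]).reshape(-1,2)
    d=np.c_[u,np.ones(len(u))]@c["R"]; o=-c["R"].T@c["t"]
    return o+d*((z-o[2])/d[:,2])[:,None]
def proj(c,X):
    return cv2.projectPoints(np.array(X,float).reshape(-1,1,3),cv2.Rodrigues(c["R"])[0],c["t"],c["K"],c["D"])[0].reshape(-1,2)
E
python3 - <<'E'
from h import *
for n in("top","side"):
    c=cam(n); cv2.imwrite(f"pics/{n}0.png",c["color"]); print(n,-c["R"].T@c["t"],c["K"][0,0],c["D"])
print(r.read_state())
E
```

```text
top [ 320.51150846   88.74162064 1489.99110011] 415.764555266763 [-0.10005531  0.          0.          0.          0.        ]
side [ 279.00486851 -904.17372204 1249.8008668 ] 494.23378708608 [0.04097102 0.         0.         0.         0.        ]
{'clock': 0.1, 'q': array([ 1.17196454e+00,  4.23760552e-01,  1.63057762e+00, -3.71393701e-05,
        1.08861332e+00, -1.90043494e-02]), 'qd': array([-0.00064524, -0.00272397, -0.00191677, -0.00083483, -0.00029918,
       -0.000717  ]), 'effort': array([ 5.42126763e-04, -5.45609558e+01, -2.74324447e+01,  6.45414088e-02,
        1.86942599e-02, -4.77972435e-05]), 'tool_pos': array([231.61389207, 580.23982232, 403.99580879]), 'orientation': array([-1.24824520e-04,  1.88765657e-01,  9.82021927e-01, -6.68060965e-04]), 'force': array([ 1.45796581, -0.30180857,  0.38333929]), 'ft_torque': array([-0.01965043,  0.06419621,  0.0256213 ]), 'finger_force': 0.0, 'finger_gap': 87.79850452345154}
```

View pics/top0.png

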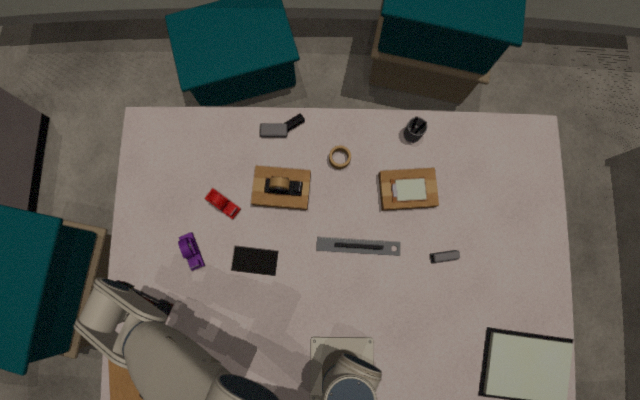

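View pics/side0.png

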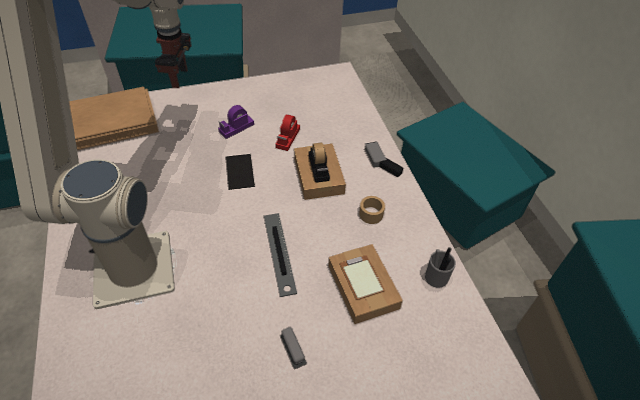

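The top view shows three dispenser-shaped things: black with a tan roll on the left carton (281,188), red (222,203) and purple (191,251). The black one fits the description and stands on a carton. The clipboard carton is at (409,190), the rule at (358,246) with its hole at its right end (394,249), and the mat at (255,261). I'll enlarge a crop to confirm and measure roughly.

```bash
cat > m.py <<'E'
from h import *
def rect(c,box,cond,z,name):
    x0,y0,x1,y1=box; im=c["color"][y0:y1,x0:x1]; hsv=cv2.cvtColor(im,cv2.COLOR_BGR2HSV)
    m=cv2.inRange(hsv,*[np.array(v) for v in cond])
    n,l,s,_=cv2.connectedComponentsWithStats(m); k=1+np.argmax(s[1:,4]); 
    cn=max(cv2.findContours((l==k).astype(np.uint8),cv2.RETR_EXTERNAL,cv2.CHAIN_APPROX_NONE)[0],key=cv2.contourArea)
    P=onplane(c,cn.reshape(-1,2)+[x0,y0],z)[:,:2]
    rr=cv2.minAreaRect(P.astype(np.float32)); b=cv2.boxPoints(rr)
    e=max(((b[i]-b[i-1]) for i in range(4)),key=np.linalg.norm); a=np.degrees(np.arctan2(*e[::-1]))%180
    print(name,"c",np.round(rr[0],1),"size",np.round(sorted(rr[1]),1),"long axis deg",round(a,2)); return P
E
python3 - <<'E'
from m import *
c=cam("top")
hsv=cv2.cvtColor(c["color"],cv2.COLOR_BGR2HSV)
for p in[(258,200),(300,172),(358,240),(340,252),(240,270),(410,230),(297,188),(276,178),(362,246)]: print(p,hsv[p[1],p[0]])
br=((5,80,60),(22,255,255)); 
rect(c,(235,155,325,222),br,50,"cartA"); rect(c,(365,155,450,220),br,50,"cartB")
rect(c,(220,235,290,285),((0,0,0),(180,255,50)),3,"mat")
rect(c,(305,228,410,265),((0,0,0),(180,255,150)),5,"rule")
rect(c,(330,236,388,256),((0,0,0),(180,255,45)),26,"rib")
rect(c,(258,170,308,205),((0,0,0),(180,255,45)),72,"disp")
cv2.imwrite("pics/crop.png",cv2.resize(c["color"][160:230,180:330],None,fx=5,fy=5,interpolation=cv2.INTER_CUBIC))
E
```

```text
(258, 200) [ 15 141 127]
(300, 172) [ 16 142 129]
(358, 240) [20 16 97]
(340, 252) [  9  36 136]
(240, 270) [15 29 35]
(410, 230) [ 11  35 154]
(297, 188) [140  23  33]
(276, 178) [ 17 133 128]
(362, 246) [120  23  33]
cartA c [625.5 222.1] size [145.2 201.7] long axis deg 86.03
cartB c [ 628.7 -231.8] size [145.1 207.3] long axis deg 94.62
mat c [368.6 311.3] size [ 84.2 153.9] long axis deg 84.58
rule c [425.8 -57.1] size [ 61.8 308.6] long axis deg 87.61
rib c [424.3 -54.9] size [ 13.8 162.7] long axis deg 86.4
disp c [621.5 211.3] size [ 48.7 125.5] long axis deg 86.11
```

View pics/crop.png

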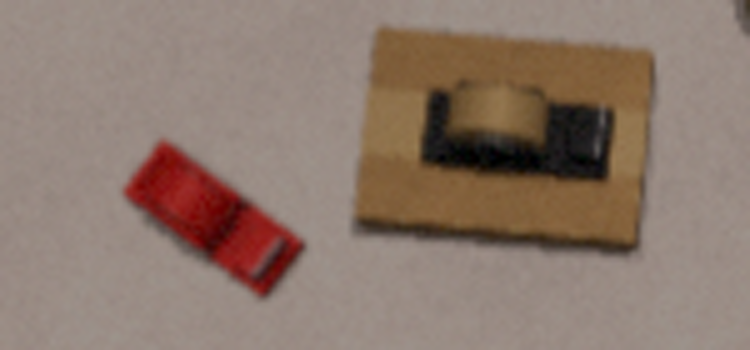

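Confirmed: the black dispenser with the tan roll sits on the left carton, cutter at the right (600,130 in the crop); the red one stands apart. Next, a move above it to measure with the wrist camera.

```bash
cat > go.py <<'E'
from h import *
import sys
# target TCP x y z (mm), yaw (deg) of tool y in world; prints row from current pose
def row(x,y,z,yaw):
    s=r.read_state(); q=np.array(s["orientation"]); R=Ro.from_quat(q[[1,2,3,0]])
    a=np.radians(yaw); ty=np.array([np.cos(a),np.sin(a),0]); tz=np.array([0,0,-1.]); T=Ro.from_matrix(np.c_[np.cross(ty,tz),ty,tz])
    d=R.inv().apply(np.array([x,y,z])-s["tool_pos"])/10; w=(R.inv()*T).as_rotvec()
    my=R.as_matrix()[:,1]
    print("t",round(s["clock"],2),"pos",np.round(s["tool_pos"],1),"yaw",round(np.degrees(np.arctan2(my[1],my[0])),2),"tilt",np.round(R.as_matrix()[:2,2],4),"F",np.round(s["force"],1),"gap",round(s["finger_gap"],1),round(s["finger_force"],1))
    print("ROW",np.round(d,2),np.round(w,3),"rows>=",int(max(np.linalg.norm(d)/4.17,np.degrees(np.linalg.norm(w))/7.16))+1)
if __name__=="__main__": row(*map(float,sys.argv[1:]))
E
python3 go.py 622 221 420 -4
```

```text
t 0.15 pos [231.6 580.3 404.1] yaw 68.24 tilt [-0.0005 -0.0011] F [ 0.3 -0.1  0.6] gap 88.0 0.0
ROW [-49.58 -18.9   -1.57] [-1.000e-03  1.000e-03  1.261e+00] rows>= 13
```

```bash
python3 -m creep '[1,-49.6,-18.9,-1.6,0,0,1.261,1,-49.6,-18.9,-1.6,0,0,1.261,1,-49.6,-18.9,-1.6,0,0,1.261,1,-49.6,-18.9,-1.6,0,0,1.261,1,-49.6,-18.9,-1.6,0,0,1.261,1,-49.6,-18.9,-1.6,0,0,1.261,1,-49.6,-18.9,-1.6,0,0,1.261,1,-49.6,-18.9,-1.6,0,0,1.261,1,-49.6,-18.9,-1.6,0,0,1.261,1,-49.6,-18.9,-1.6,0,0,1.261,1,-49.6,-18.9,-1.6,0,0,1.261,1,-49.6,-18.9,-1.6,0,0,1.261,1,-49.6,-18.9,-1.6,0,0,1.261,1,-49.6,-18.9,-1.6,0,0,1.261,1,-49.6,-18.9,-1.6,0,0,1.261,1,-49.6,-18.9,-1.6,0,0,1.261]' 20
python3 - <<'E'
from h import *
c=cam("wrist"); cv2.imwrite("pics/w1.png",c["color"]); print(-c["R"].T@c["t"],c["R"],c["K"][0,0])
np.save("w1.npy",c,allow_pickle=True)
E
python3 go.py 622 221 420 -4
```

```text
clock: 1.48
tool_pos: [621.8, 221.1, 420.1]
orientation: [-0.0, 0.732, 0.682, -0.001]
force: [-0.1, 0.2, 0.1]
finger_gap: 88.0
finger_force: 0.0
[628.41928632 292.4130041  400.78107927] [[ 0.99746012 -0.07121412 -0.00136404]
 [-0.06845331 -0.96373166  0.25794463]
 [-0.01968387 -0.25719611 -0.96615874]] 294.1568253168598
t 1.53 pos [621.5 221.7 420.2] yaw -3.98 tilt [-0.0012 -0.0001] F [-0.1  1.2 -0.1] gap 87.9 0.0
ROW [-0.06  0.06  0.02] [-0.001  0.     0.   ] rows>= 1
```

View pics/w1.png

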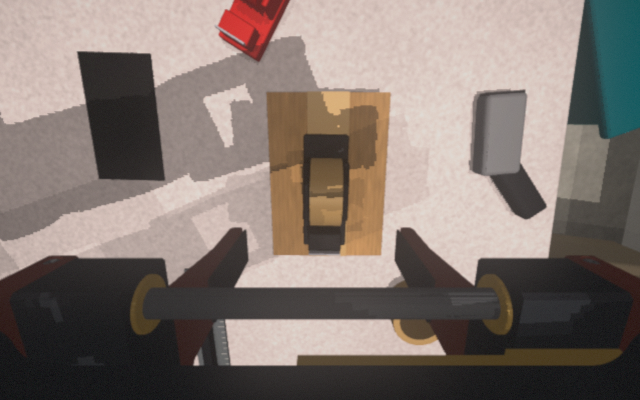

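The wrist view (right = +x, up = +y) shows the carton at (330,175), the dispenser at (326,192) centred between the fingers, and the mat at (122,116). I'll measure with it.

```bash
python3 - <<'E'
from m import *
c=np.load("w1.npy",allow_pickle=True).item()
P=rect(c,(255,80,400,262),((5,60,40),(25,255,255)),50,"cart")
# robot-facing edge line
a=np.radians(86); u=np.array([np.cos(a),np.sin(a)]); n=np.array([u[1],-u[0]])
s=P@n; L=P[(s<np.percentile(s,0)+6)]; vx,vy,x0,y0=cv2.fitLine(L.astype(np.float32),cv2.DIST_HUBER,0,.01,.01).ravel()
print("edge deg",np.degrees(np.arctan2(vy,vx))%180,(x0,y0))
v=P@u; print("y extents along",v.min(),v.max(),"n",s.min(),s.max())
rect(c,(65,40,175,190),((0,0,0),(180,255,60)),3,"mat")
rect(c,(290,125,360,258),((0,0,0),(180,255,60)),72,"disp base")
rect(c,(300,150,352,232),((8,70,60),(25,255,255)),140,"roll top(z140)")
cv2.imwrite("pics/x.png",c["color"])
print(proj(c,[[619,222,105],[619,222,144]]))
hsv=cv2.cvtColor(c["color"],cv2.COLOR_BGR2HSV)
print(hsv[145,295:360:3,2], hsv[190,295:360:3])
E
```

```text
cart c [630.9 225.7] size [140.1 200.5] long axis deg 85.78
edge deg 85.765015 (np.float32(562.05817), np.float32(235.12285))
y extents along 168.98165945299766 369.43771784164466 n 543.3089627105962 683.9704744640032
mat c [370.7 314.5] size [ 88.6 157.6] long axis deg 84.27
disp base c [627.7 218.6] size [ 50.7 120.5] long axis deg 85.92
roll top(z140) c [628.  230.3] size [32.5 64.5] long axis deg 85.26
[[317.15946561 193.24510339]
 [316.55644503 203.28753356]]
[125 122 124  57  55  54  55  57  52  55  56  53  55  53  56  55  57  58
 104 114 113 113] [[ 15 128 146]
 [ 15 128 158]
 [ 15 126 127]
 [ 14  60  55]
 [ 11  49  57]
 [ 16 103 121]
 [ 16 108 127]
 [ 16 110 127]
 [ 16 108 125]
 [ 16 108 125]
 [ 16 106 127]
 [ 16 110 128]
 [ 16 110 127]
 [ 16 106 127]
 [ 16 110 125]
 [ 16 110 125]
 [ 13  92  86]
 [ 13  53  58]
 [ 15 126 136]
 [ 15 125 153]
 [ 15 130 157]
 [ 15 126 156]]
```

```bash
python3 go.py 628.5 228.5 268 -4.1
```

```text
t 1.53 pos [621.5 221.7 420.2] yaw -3.98 tilt [-0.0012 -0.0001] F [-0.1  1.2 -0.1] gap 87.9 0.0
ROW [ 0.73  0.67 15.22] [-0.001  0.     0.002] rows>= 4
```

```bash
python3 -m creep '[1,0.73,0.67,3,0,0,0,1,0.73,0.67,6,0,0,0,1,0.73,0.67,9,0,0,0,1,0.73,0.67,12,0,0,0,1,0.73,0.67,14,0,0,0,1,0.73,0.67,15.2,0,0,0,1,0.73,0.67,15.2,0,0,0,0.3,0.73,0.67,15.2,0,0,0,0.3,0.73,0.67,15.2,0,0,0,0.3,0.73,0.67,15.2,0,0,0,0.3,0.73,0.67,15.2,0,0,0,0.3,0.73,0.67,15.2,0,0,0,0.3,0.73,0.67,15.2,0,0,0,0.3,0.73,0.67,15.2,0,0,0,0.3,0.73,0.67,15.2,0,0,0]' 25; python3 go.py 628.5 228.5 340 -4.1
```

```text
clock: 2.78
tool_pos: [629.2, 227.8, 269.1]
orientation: [-0.0, 0.732, 0.682, -0.0]
force: [-3.9, 0.4, 5.8]
finger_gap: 46.0
finger_force: 24.9
t 2.78 pos [629.2 227.8 269.1] yaw -4.03 tilt [-0.0008  0.0001] F [-3.9  0.4  5.8] gap 46.0 24.9
ROW [ 0.06 -0.08 -7.09] [-0.001  0.     0.001] rows>= 2
```

```bash
python3 -m creep '[0.3,0,0,-2,0,0,0,0.3,0,0,-5,0,0,0,0.3,0,0,-8,0,0,0,0.3,0,0,-8,0,0,0]' ; python3 go.py 371.7 324 240 -5.7
```

```text
clock: 3.12
tool_pos: [631.2, 228.4, 354.1]
orientation: [0.002, 0.731, 0.682, 0.004]
force: [2.2, 0.4, -2.8]
finger_gap: 46.0
finger_force: 24.9
t 3.12 pos [631.2 228.4 354.1] yaw -4.01 tilt [0.0086 0.0028] F [ 2.2  0.4 -2.8] gap 46.0 24.9
ROW [  7.69 -26.65  11.21] [ 0.008 -0.004  0.029] rows>= 8
```

```bash
python3 -m creep '[0.3,1,-3.5,0,0,0,0.029,0.3,2,-7,0,0,0,0.029,0.3,3,-10.5,0,0,0,0.029,0.3,4,-14,0,0,0,0.029,0.3,5,-17.5,0,0,0,0.029,0.3,6,-21,0,0,0,0.029,0.3,6.9,-24,2,0,0,0.029,0.3,7.4,-26,4,0,0,0.029,0.3,7.7,-26.5,6,0,0,0.029,0.3,7.7,-26.5,8,0,0,0.029,0.3,7.7,-26.5,8,0,0,0.029,0.3,7.7,-26.5,8,0,0,0.029,0.3,7.7,-26.5,8,0,0,0.029]'
python3 - <<'E'
from m import *
c=cam("wrist"); cv2.imwrite("pics/w2.png",c["color"])
E
python3 go.py 371.7 324 222 -5.7
```

```text
clock: 4.2
tool_pos: [370.9, 323.2, 268.8]
orientation: [0.0, 0.741, 0.671, 0.0]
force: [0.8, 0.8, -3.7]
finger_gap: 46.3
finger_force: 25.0
t 4.25 pos [371.1 323.3 269.2] yaw -5.7 tilt [0.0009 0.0007] F [ 1.2  0.3 -3.5] gap 45.8 25.0
ROW [0.07 0.05 4.72] [ 0.001 -0.001 -0.   ] rows>= 2
```

View pics/w2.png

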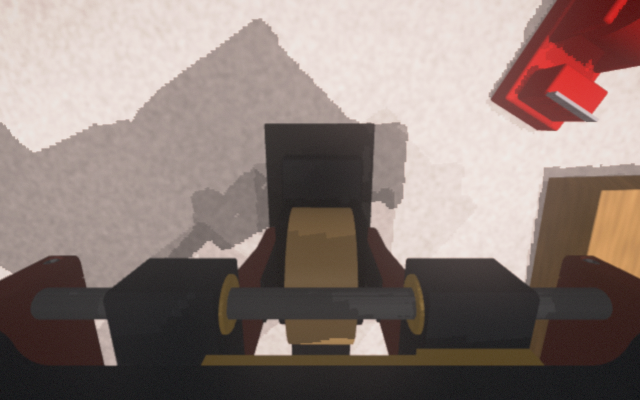

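The dispenser is held upright over the mat (mat at (320,175), roll at (321,275)), and the red look-alike is well clear. I'll lower it now.

```bash
python3 -m creep '[0.3,0,0,1.5,0,0,0,0.3,0,0,3,0,0,0,0.3,0,0,4,0,0,0,0.3,0,0,4.4,0,0,0,0.3,0,0,4.6,0,0,0,0.3,0,0,4.7,0,0,0,0.3,0,0,4.7,0,0,0,0.3,0,0,4.7,0,0,0]'; python3 go.py 371.7 324 222 -5.7
```

```text
clock: 4.92
tool_pos: [370.8, 323.4, 222.3]
orientation: [0.0, 0.741, 0.671, 0.001]
force: [-0.3, 0.3, -3.1]
finger_gap: 45.9
finger_force: 25.0
t 4.92 pos [370.8 323.4 222.3] yaw -5.68 tilt [0.001  0.0008] F [-0.3  0.3 -3.1] gap 45.9 25.0
ROW [0.07 0.08 0.03] [ 0.001 -0.001  0.   ] rows>= 1
```

```bash
python3 -m creep '[0.3,0,0,0.1,0,0,0,0.3,0,0,0.15,0,0,0,0.3,0,0,0.15,0,0,0,0.6,0,0,0.15,0,0,0,0.8,0,0,0.15,0,0,0,1,0,0,0.15,0,0,0,1,0,0,0.15,0,0,0,1,0,0,0.15,0,0,0,1,0,0,0.15,0,0,0,1,0,0,-3,0,0,0,1,0,0,-6,0,0,0,1,0,0,-10,0,0,0,1,0,0,-14,0,0,0,1,0,0,-17,0,0,0,1,0,0,-17,0,0,0,1,0,0,-17,0,0,0]'; python3 go.py 425 -56 390 -3
```

```text
clock: 6.25
tool_pos: [370.7, 323.4, 393.3]
orientation: [0.0, 0.741, 0.671, 0.002]
force: [0.6, -0.3, 0.0]
finger_gap: 87.6
finger_force: 0.0
t 6.25 pos [370.7 323.4 393.3] yaw -5.67 tilt [0.0032 0.0027] F [ 0.6 -0.3  0. ] gap 87.6 0.0
ROW [-37.22   9.15   0.25] [ 0.003 -0.003 -0.047] rows>= 10
```

```bash
python3 -m creep '[1,-4,1,0,0,0,-0.04,1,-8,2,0,0,0,-0.047,1,-12,3,0,0,0,-0.047,1,-16,4,0,0,0,-0.047,1,-20,5,0,0,0,-0.047,1,-24,6,0,0,0,-0.047,1,-28,7,0,0,0,-0.047,1,-32,8,0,0,0,-0.047,1,-35,9,0,0,0,-0.047,1,-37.2,9.1,0,0,0,-0.047,1,-37.2,9.1,0,0,0,-0.047,1,-37.2,9.1,0,0,0,-0.047]'
python3 - <<'E'
from m import *
c=cam("wrist"); cv2.imwrite("pics/w3.png",c["color"]); np.save("w3.npy",c,allow_pickle=True)
c=cam("top"); rect(c,(225,240,285,280),((0,0,0),(180,255,50)),3,"mat"); cv2.imwrite("pics/t3.png",c["color"])
E
python3 go.py 425 -56 390 -3
```

```text
clock: 7.25
tool_pos: [423.7, -56.7, 390.0]
orientation: [-0.001, 0.726, 0.687, -0.001]
force: [-0.1, 0.5, -0.9]
finger_gap: 87.4
finger_force: 0.0
mat c [368.5 311.1] size [ 84.4 153.5] long axis deg 84.58
t 7.35 pos [423.8 -55.4 390.6] yaw -2.99 tilt [-0.0024  0.0006] F [ 0.9 -0.4 -0.5] gap 88.1 0.0
ROW [-0.05  0.12  0.06] [-0.002 -0.001  0.   ] rows>= 1
```

View pics/w3.png

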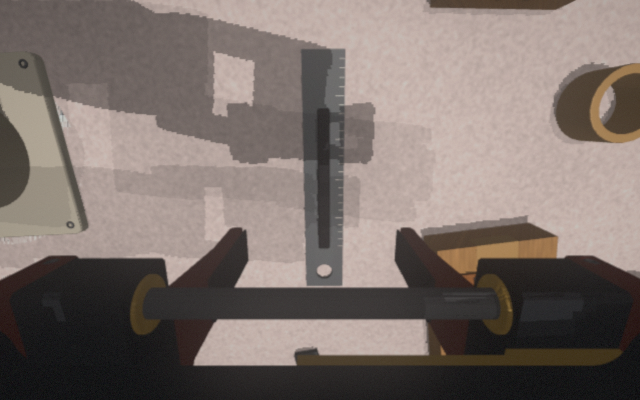

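The rule lies whole in view: plain end at the top (324,48), hole at (324,270), graduated edge on the far side, rib at (323,178).

```bash
python3 - <<'E'
from m import *
c=np.load("w3.npy",allow_pickle=True).item()
hsv=cv2.cvtColor(c["color"],cv2.COLOR_BGR2HSV)
print(hsv[60,290:352:4].tolist()); print(hsv[200,290:352:4].tolist())
im=c["color"].astype(int); d=im[...,2]-im[...,0]  # R-B: bench pink, rule neutral
m=(cv2.blur(d.astype(np.float32),(3,3))<8).astype(np.uint8); m[:, :270]=0; m[:,380:]=0; m[300:]=0
m=cv2.morphologyEx(m,cv2.MORPH_CLOSE,np.ones((5,5),np.uint8))
cn=max(cv2.findContours(m,cv2.RETR_EXTERNAL,cv2.CHAIN_APPROX_NONE)[0],key=cv2.contourArea)
P=onplane(c,cn.reshape(-1,2),5)[:,:2]; rr=cv2.minAreaRect(P.astype(np.float32)); print(rr, cv2.boxPoints(rr))
Q=rect(c,(305,95,342,262),((0,0,0),(180,255,50)),26,"rib")
E
```

```text
[[6, 30, 129], [10, 35, 131], [8, 32, 129], [165, 6, 83], [165, 6, 81], [165, 6, 81], [15, 6, 82], [165, 6, 80], [90, 3, 81], [15, 6, 81], [10, 9, 83], [30, 5, 113], [15, 5, 112], [20, 7, 113], [10, 27, 197], [9, 31, 198]]
[[7, 32, 166], [8, 31, 163], [8, 31, 163], [9, 32, 160], [0, 8, 91], [160, 8, 90], [0, 3, 94], [8, 18, 56], [0, 21, 60], [170, 13, 58], [0, 6, 84], [0, 6, 92], [8, 11, 93], [0, 11, 97], [10, 35, 162], [10, 34, 164]]
((427.9710693359375, -65.71415710449219), (321.26519775390625, 153.91021728515625), 86.92525482177734) [[ 342.51062 -221.98773]
 [ 496.19928 -230.24329]
 [ 513.4315    90.55942]
 [ 359.74286   98.81497]]
rib c [428.8  -1.7] size [12.7 61.7] long axis deg 87.15
```

```bash
python3 - <<'E'
from m import *
c=np.load("w3.npy",allow_pickle=True).item()
rect(c,(285,30,365,288),((0,0,0),(180,16,125)),5,"rule raw")
im=c["color"].astype(np.float32); d=cv2.blur(im[...,2]-im[...,0],(3,3)); m=((d<9)*255).astype(np.uint8)
m[:,:285]=0;m[:,365:]=0;m[288:]=0
m=cv2.morphologyEx(m,cv2.MORPH_OPEN,np.ones((3,3)));
cn=max(cv2.findContours(cv2.morphologyEx(m,cv2.MORPH_CLOSE,np.ones((9,9))),cv2.RETR_EXTERNAL,cv2.CHAIN_APPROX_NONE)[0],key=cv2.contourArea)
P=onplane(c,cn.reshape(-1,2),5)[:,:2]; rr=cv2.minAreaRect(P.astype(np.float32)); print(rr, cv2.boxPoints(rr))
rect(c,(305,95,342,262),((0,0,0),(180,255,66)),26,"rib")
E
```

```text
rule raw c [426.9 -54.5] size [ 49.3 299.3] long axis deg 87.25
((426.7085876464844, -54.52278137207031), (299.1524353027344, 50.626434326171875), 87.04918670654297) [[ 393.72894 -202.5976 ]
 [ 444.28827 -205.20377]
 [ 459.68823   93.55203]
 [ 409.1289    96.1582 ]]
rib c [425.8 -53.7] size [ 18.2 168. ] long axis deg 87.25
```

```bash
python3 go.py 427 -54.5 190 -2.8
```

```text
t 7.35 pos [423.8 -55.4 390.6] yaw -2.99 tilt [-0.0024  0.0006] F [ 0.9 -0.4 -0.5] gap 88.1 0.0
ROW [ 0.1   0.36 20.06] [-0.002 -0.001 -0.003] rows>= 5
```

```bash
python3 -m creep '[0.7,0.1,0.3,4,0,0,0,0.7,0.1,0.3,8,0,0,0,0.7,0.1,0.3,12,0,0,0,0.6,0.1,0.3,15,0,0,0,0.6,0.1,0.3,18,0,0,0,0.6,0.1,0.3,19.4,0,0,0,0.6,0.1,0.3,20,0,0,0,0.6,0.1,0.3,20,0,0,0,0,0.1,0.3,20,0,0,0,0,0.1,0.3,20,0,0,0,0,0.1,0.3,20,0,0,0,0,0.1,0.3,20,0,0,0,0,0.1,0.3,20,0,0,0,0,0.1,0.3,20,0,0,0,0,0.1,0.3,20,0,0,0,0,0.1,0.3,20,0,0,0,0,0.1,0.3,20,0,0,0]' 40; python3 go.py 531 183 240 -4.2
```

```text
clock: 8.77
tool_pos: [427.2, -55.2, 192.1]
orientation: [-0.0, 0.725, 0.689, -0.0]
force: [-2.0, 0.2, 7.5]
finger_gap: 13.5
finger_force: 40.0
t 8.77 pos [427.2 -55.2 192.1] yaw -2.98 tilt [-0.0002 -0.    ] F [-2.   0.2  7.5] gap 13.5 40.0
ROW [24.32  9.13 -4.79] [-0.     0.     0.021] rows>= 7
```

```bash
python3 -m creep '[0,0,0,-2,0,0,0,0,0,0,-4,0,0,0,0,0,0,-6.2,0,0,0,0,3,1,-6.2,0,0,0.021,0,6,2.1,-6.2,0,0,0.021,0,9,3.2,-6.2,0,0,0.021,0,12,4.3,-6.2,0,0,0.021,0,15,5.4,-6.2,0,0,0.021,0,18,6.5,-6.2,0,0,0.021,0,21,7.6,-6.2,0,0,0.021,0,23,8.4,-6.2,0,0,0.021,0,24.2,8.8,-6.2,0,0,0.021,0,24.2,8.8,-6.2,0,0,0.021,0,24.2,8.8,-6.2,0,0,0.021,0,24.2,8.8,-6.2,0,0,0.021,0,24.2,8.8,-6.2,0,0,0.021]'; python3 go.py 531 182.2 194 -4.2
python3 - <<'E'
from m import *
c=cam("wrist"); cv2.imwrite("pics/w4.png",c["color"]); np.save("w4.npy",c,allow_pickle=True)
E
```

```text
clock: 10.1
tool_pos: [527.1, 180.7, 253.4]
orientation: [-0.0, 0.733, 0.68, -0.001]
force: [0.2, -0.5, -2.7]
finger_gap: 14.0
finger_force: 40.0
t 10.1 pos [527.1 180.7 253.4] yaw -4.25 tilt [-0.0014 -0.0006] F [ 0.2 -0.5 -2.7] gap 14.0 40.0
ROW [0.18 0.38 5.94] [-0.001  0.001 -0.001] rows>= 2
```

View pics/w4.png

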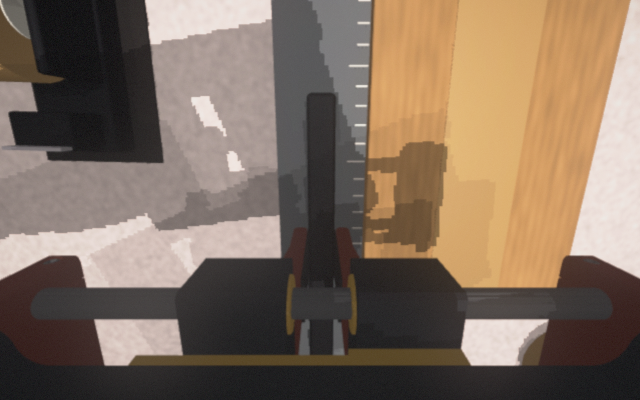

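The rule is held straight and level, its far edge at (368,150) just in front of the carton's edge. I'll lower it with a margin, then close the gap.

```bash
python3 -m creep '[0,0.1,0,1.5,0,0,0,0,0.18,0,3,0,0,0,0,0.18,0,4.5,0,0,0,0,0.18,0,5.2,0,0,0,0,0.18,0,5.6,0,0,0,0,0.18,0,5.8,0,0,0,0,0.18,0,5.9,0,0,0,0,0.18,0,5.9,0,0,0]'; python3 go.py 531 182.2 192 -4.2
python3 - <<'E'
from m import *
c=cam("wrist"); cv2.imwrite("pics/w5.png",c["color"]); np.save("w5.npy",c,allow_pickle=True)
hsv=cv2.cvtColor(c["color"],cv2.COLOR_BGR2HSV)
for y in(60,200): print(y,[tuple(int(k) for k in v) for v in hsv[y,340:400:3]])
E
```

```text
clock: 10.82
tool_pos: [528.2, 183.7, 195.1]
orientation: [0.0, 0.733, 0.681, 0.0]
force: [-0.4, -0.4, -3.1]
finger_gap: 13.4
finger_force: 40.0
t 10.82 pos [528.2 183.7 195.1] yaw -4.19 tilt [0.0006 0.0002] F [-0.4 -0.4 -3.1] gap 13.4 40.0
ROW [-0.13  0.3   0.31] [ 0.001 -0.     0.   ] rows>= 1
60 [(150, 2, 144), (120, 2, 141), (150, 2, 143), (135, 4, 144), (135, 4, 145), (165, 7, 145), (165, 4, 144), (10, 5, 144), (15, 7, 137), (30, 7, 111), (8, 35, 144), (15, 96, 112), (15, 111, 108), (15, 114, 112), (15, 116, 112), (15, 116, 112), (15, 116, 117), (15, 121, 120), (16, 131, 222), (17, 126, 232)]
200 [(135, 6, 91), (0, 3, 89), (0, 3, 90), (160, 8, 90), (0, 3, 90), (10, 8, 92), (8, 11, 91), (18, 17, 77), (9, 33, 124), (15, 103, 111), (14, 115, 106), (15, 123, 106), (14, 116, 108), (16, 120, 106), (15, 119, 107), (15, 125, 126), (15, 125, 147), (15, 126, 148), (15, 127, 142), (15, 128, 143)]
```

View pics/w5.png

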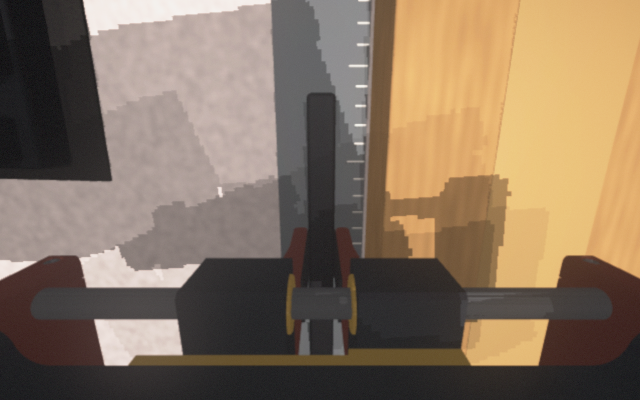

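```bash
cat > gap.py <<'E'
from m import *
def edges(c,zr,rows=range(20,240,4)):
    im=cv2.GaussianBlur(c["color"],(1,3),0); hsv=cv2.cvtColor(im,cv2.COLOR_BGR2HSV).astype(float); A=[];B=[]
    for y in rows:
        S=hsv[y,330:440,1]; V=hsv[y,330:440,2]
        i=np.argmax(S>22)              # rule -> bench/carton
        if i<3: continue
        A.append((330+i-.5,y))
        k=np.argmax(S>75); g=np.diff(V)[k:k+45]; j=k+2+np.argmax(g[2:]) # face->lit top
        B.append((330+j+.5,y))
    return np.array(A),np.array(B)
def rob(P):
    P=P.astype(np.float32); vx,vy,x,y=cv2.fitLine(P,cv2.DIST_HUBER,0,.01,.01).ravel(); s=np.sign(vy)
    return np.array([x,y]),np.array([vx*s,vy*s]),P
def report(c,zr):
    A,B=edges(c,zr); B=B[np.abs(B[:,0]-np.median(B[:,0]))<12]
    a,ua,_=rob(onplane(c,A,zr)[:,:2]); b,ub,_=rob(onplane(c,B,50)[:,:2])
    n=np.array([ub[1],-ub[0]])
    print("rule edge deg",np.degrees(np.arctan2(*ua[::-1])),"carton",np.degrees(np.arctan2(*ub[::-1])))
    for Y in(130,180,230,330):
        p=a+ua*(Y-a[1])/ua[1]; print(Y,"rule x",p[0].round(1),"carton x",(b+ub*(Y-b[1])/ub[1])[0].round(1),"gap",((b-p)@n).round(2))
    print("A px",A[::12].tolist(),"B px",B[::12].tolist())
E
python3 - <<'E'
from gap import *
c=np.load("w5.npy",allow_pickle=True).item(); report(c,8)
E
```

```text
rule edge deg 85.62359 carton 86.00211
130 rule x 550.2 carton x 554.4 gap 4.18
180 rule x 554.0 carton x 557.9 gap 3.84
230 rule x 557.9 carton x 561.4 gap 3.51
330 rule x 565.5 carton x 568.4 gap 2.85
A px [[369.5, 20.0], [367.5, 68.0], [366.5, 116.0], [364.5, 164.0], [362.5, 224.0]] B px [[394.5, 20.0], [391.5, 68.0], [388.5, 116.0], [386.5, 164.0], [398.5, 224.0]]
```

```bash
python3 -m creep '[0,-0.13,0.1,0,0,0,-0.003,0,-0.13,0.2,0,0,0,-0.004,0,-0.13,0.31,0,0,0,-0.004,0,-0.13,0.31,0.1,0,0,-0.004,0,-0.13,0.31,0.2,0,0,-0.004,0,-0.13,0.31,0.3,0,0,-0.004,0,-0.13,0.31,0.3,0,0,-0.004,0,-0.13,0.31,0.3,0,0,-0.004]'; python3 go.py 531.5 182.2 192 -4.2
python3 - <<'E'
from gap import *
c=cam("wrist"); np.save("w6.npy",c,allow_pickle=True); report(c,5)
E
```

```text
clock: 11.53
tool_pos: [530.9, 182.2, 192.1]
orientation: [-0.0, 0.731, 0.682, -0.0]
force: [-3.5, -0.6, 4.5]
finger_gap: 13.8
finger_force: 40.0
t 11.53 pos [530.9 182.2 192.1] yaw -3.95 tilt [-0.0001 -0.    ] F [-3.5 -0.6  4.5] gap 13.8 40.0
ROW [-0.    0.06  0.01] [-0.     0.     0.004] rows>= 1
rule edge deg 84.9987 carton 86.039696
130 rule x 550.1 carton x 554.5 gap 4.38
180 rule x 554.5 carton x 557.9 gap 3.47
230 rule x 558.8 carton x 561.4 gap 2.56
330 rule x 567.6 carton x 568.3 gap 0.74
A px [[369.5, 20.0], [367.5, 68.0], [333.5, 116.0], [363.5, 168.0]] B px [[390.5, 20.0], [387.5, 68.0], [384.5, 116.0], [381.5, 168.0]]
```

```bash
sed -i 's/    a,ua,_=rob/    A=A[np.abs(A[:,0]-np.median(A[:,0]))<7]\n    a,ua,_=rob/; s/i=np.argmax(S>22) .*/i=25+np.argmax(S[25:]>22)/; s/if i<3: continue/pass/' gap.py
python3 - <<'E'
from gap import *
report(np.load("w5.npy",allow_pickle=True).item(),8)
c=np.load("w6.npy",allow_pickle=True).item(); report(c,5)
cv2.imwrite("pics/w6.png",cv2.resize(c["color"][0:260,250:450],None,fx=2.2,fy=2.2))
E
```

```text
rule edge deg 85.69597 carton 85.931366
130 rule x 550.4 carton x 554.2 gap 3.76
180 rule x 554.2 carton x 557.8 gap 3.55
230 rule x 558.0 carton x 561.3 gap 3.34
330 rule x 565.5 carton x 568.4 gap 2.93
A px [[369.5, 20.0], [367.5, 68.0], [366.5, 116.0], [364.5, 164.0], [362.5, 216.0]] B px [[394.5, 20.0], [391.5, 68.0], [388.5, 116.0], [386.5, 164.0], [383.5, 212.0]]
rule edge deg 86.02648 carton 85.91604
130 rule x 553.0 carton x 554.2 gap 1.13
180 rule x 556.5 carton x 557.7 gap 1.22
230 rule x 560.0 carton x 561.3 gap 1.32
330 rule x 566.9 carton x 568.4 gap 1.51
A px [[369.5, 20.0], [367.5, 68.0], [365.5, 116.0], [363.5, 164.0], [361.5, 216.0]] B px [[390.5, 20.0], [387.5, 68.0], [384.5, 116.0], [381.5, 164.0], [379.5, 212.0]]
```

View pics/w6.png

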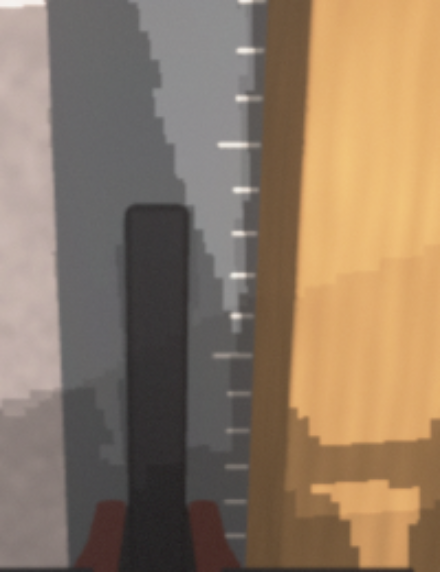

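The rule's edge (about (255,300) in the crop) runs parallel to the foot of the carton's face with about a 1 mm gap. I'll release with a small opening and rise.

```bash
python3 -m creep '[0.2,0,0,0,0,0,0,0.2,0,0,0,0,0,0,0.2,0,0,0,0,0,0,0.2,0,0,0,0,0,0,0.2,0,0,0,0,0,0,0.2,0,0,-1,0,0,0,0.2,0,0,-2.5,0,0,0,0.2,0,0,-5,0,0,0,0.2,0,0,-9,0,0,0,0.2,0,0,-13,0,0,0,0.2,0,0,-17,0,0,0,0.2,0,0,-21,0,0,0,0.2,0,0,-22,0,0,0,0.2,0,0,-22,0,0,0,0.2,0,0,-22,0,0,0]' 20; python3 go.py 531.5 182.2 192 -4.2
python3 - <<'E'
from gap import *
c=cam("wrist"); np.save("w7.npy",c,allow_pickle=True); cv2.imwrite("pics/w7.png",c["color"])
E
```

```text
clock: 12.83
tool_pos: [530.5, 182.1, 412.0]
orientation: [0.0, 0.731, 0.682, 0.0]
force: [0.5, -0.7, -0.6]
finger_gap: 17.8
finger_force: 0.0
t 12.83 pos [530.5 182.1 412. ] yaw -3.95 tilt [0.0009 0.0003] F [ 0.5 -0.7 -0.6] gap 17.8 0.0
ROW [1.0e-02 8.0e-02 2.2e+01] [ 0.001 -0.     0.004] rows>= 6
```

View pics/w7.png

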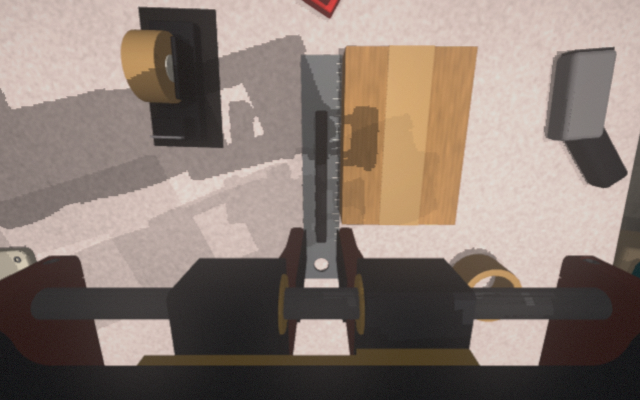

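The rule (plain end at (322,55)) lies along the carton's left edge, with the carton's near-left corner at (345,46). The dispenser stands on the mat at (182,78). I'll check the end alignment and the edge gap.

```bash
python3 - <<'E'
from m import *
c=np.load("w7.npy",allow_pickle=True).item()
P=rect(c,(330,35,490,235),((5,75,40),(25,255,255)),50,"carton")
rr=cv2.minAreaRect(P.astype(np.float32)); a=np.radians(85.85); u=np.array([np.cos(a),np.sin(a)]); n=np.array([u[1],-u[0]])
cs=P@u; print("carton u range",np.percentile(cs,[0,5,95,100]),"n min",np.percentile(P@n,[0,2,10,20]))
im=c["color"].astype(np.float32); d=cv2.blur(im[...,2]-im[...,0],(3,1)); 
A=[]
for x in range(305,335):
    col=d[40:75,x]; k=np.argmax(col<12); A.append((x,40+k-.5))
A=np.array(A); Q=onplane(c,A,5)[:,:2]; print("rule end u",np.median(Q@u), "px",A[::6].tolist())
hsv=cv2.cvtColor(c["color"],cv2.COLOR_BGR2HSV); E=[]
for y in range(65,225,4):
    S=hsv[y,325:360,1].astype(int); E.append((325+np.argmax(S>25)-.5,y))
E=np.array(E);E=E[np.abs(E[:,0]-np.median(E[:,0]))<4]; Q=onplane(c,E,5)[:,:2]; print("rule edge n at u",[(round(q@u),round(q@n,1)) for q in Q[::5]])
rect(c,(120,0,235,160),((0,0,0),(180,255,50)),3,"mat+disp")
E
```

```text
carton c [629.2 225.9] size [142.7 200.3] long axis deg 85.76
carton u range [170.80346397 170.88782596 370.00595469 370.91811685] n min [539.85952209 540.17367121 540.59658079 541.01740352]
rule end u 370.60490806248976 px [[305.0, 54.5], [311.0, 54.5], [317.0, 54.5], [323.0, 54.5], [329.0, 54.5]]
rule edge n at u [(303, np.float64(522.1)), (278, np.float64(522.2)), (253, np.float64(522.4)), (227, np.float64(522.5)), (199, np.float64(522.7))]
mat+disp c [370.6 314.6] size [ 86.8 156.2] long axis deg 84.1
```

```bash
python3 - <<'E'
from m import *
c=np.load("w7.npy",allow_pickle=True).item(); a=np.radians(85.85); u=np.array([np.cos(a),np.sin(a)]); n=np.array([u[1],-u[0]])
hsv=cv2.cvtColor(c["color"],cv2.COLOR_BGR2HSV)
for y in(70,120,170,215):
    print(y,[(x,int(hsv[y,x,1]),int(hsv[y,x,2])) for x in range(334,352)])
    q=onplane(c,[(x,y) for x in(338,340,342)],5)[:,:2]@n; print("n z5 at 338,340,342",q.round(1), "z50 at 342,344,346",(onplane(c,[(x,y) for x in(342,344,346)],50)[:,:2]@n).round(1))
E
```

```text
70 [(334, 2, 126), (335, 6, 126), (336, 6, 127), (337, 11, 121), (338, 10, 99), (339, 15, 83), (340, 28, 82), (341, 39, 85), (342, 67, 91), (343, 95, 91), (344, 100, 97), (345, 121, 145), (346, 130, 180), (347, 128, 188), (348, 127, 186), (349, 130, 181), (350, 127, 183), (351, 128, 185)]
n z5 at 338,340,342 [538.3 540.7 543.1] z50 at 342,344,346 [540.2 542.3 544.5]
120 [(334, 4, 123), (335, 4, 121), (336, 7, 116), (337, 7, 109), (338, 14, 94), (339, 23, 78), (340, 36, 77), (341, 75, 85), (342, 106, 87), (343, 110, 93), (344, 117, 109), (345, 121, 126), (346, 131, 127), (347, 122, 128), (348, 125, 124), (349, 122, 125), (350, 124, 128), (351, 124, 127)]
n z5 at 338,340,342 [539.3 541.8 544.4] z50 at 342,344,346 [541.2 543.5 545.7]
170 [(334, 7, 116), (335, 12, 126), (336, 17, 132), (337, 20, 114), (338, 27, 86), (339, 40, 82), (340, 77, 83), (341, 104, 88), (342, 119, 103), (343, 129, 148), (344, 131, 175), (345, 132, 176), (346, 131, 177), (347, 132, 176), (348, 132, 178), (349, 130, 177), (350, 131, 175), (351, 132, 174)]
n z5 at 338,340,342 [540.4 543.1 545.7] z50 at 342,344,346 [542.4 544.8 547.1]
215 [(334, 8, 102), (335, 7, 104), (336, 12, 104), (337, 8, 102), (338, 12, 105), (339, 41, 117), (340, 66, 112), (341, 110, 107), (342, 125, 147), (343, 128, 170), (344, 126, 170), (345, 128, 167), (346, 128, 169), (347, 131, 170), (348, 130, 171), (349, 131, 167), (350, 131, 167), (351, 130, 172)]
n z5 at 338,340,342 [541.5 544.3 547. ] z50 at 342,344,346 [543.6 546.  548.5]
```

The end is level within 0.3 mm, and the edge gap is about 1 mm at both corners, against the 3.5 mm allowed. The dispenser was released within a few mm of the mat centre. Handing in.

```bash
python3 -c "
from station import r
print(r.sign_off())"
```

```text
the job is handed in; nothing more can be done
None
```

I put the dispenser upright on the mat and laid the rule flat along the robot-facing side of carton_a, then handed the job in after about 13 s; no verdict came back. My last measurements put the rule about 1 mm off the carton along its length, its plain end within 0.3 mm of the left corner, and the dispenser within a few mm of the mat's centre (inferred from the release position).

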